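Stack the filter press plates on a reclined pin holder

TASK

Assemble the small filter press: thread the windowed spacer frame over both pins of the reclined holder and slide it fully home on the bed, then thread the solid cover plate with the same hole spacing over the pins and slide it fully home flat on the frame. Let go of both, and leave the spare plate with the closer holes and everything else on the bench where it is.

Things in the scene. Friction and masses are not known exactly. Their poses are not given: they have to be found in the camera images.
- bed: The holder's tilted bed: steel bar 46 mm (x) by 210 mm (y), 14 mm thick, plates overhang its long sides by 5 mm. Origin: middle of its top face, 125 mm above the table; z is square to that face and parallel to the pins, leaning 30 degrees from vertical, mostly away from the robot; y is level, along the row of pins; x runs down the slope, away from the robot. Fixed.
- pins_nominal (a point): Point fixed to the bed at its x = 0, y = 0, z = 50 mm. Two rigid parallel steel pins, 12 mm thick, 130 mm apart along bed y, stand at bed x = 0 with tips 50 mm above the bed face, the last 3 mm tapering to 6 mm. They share a cross bar clamped by hand: the pair's middle lies anywhere within 10 mm of this point along bed y, not reported (find it by feel or sight).
- holder: The whole steel stand: flat foot 150 x 230 x 14 mm with two cheeks that carry the bed, fixed to the table. Origin at the centre of the foot's underside, straight below the bed's origin; z up, y along the bed.
- frame: Spacer frame: an aluminium plate 180 x 56 x 14 mm, about 0.26 kg, with two round 14.5 mm through holes on its long centre line, 65 mm either side of its middle, and a rectangular window 80 x 28 mm in its middle. Origin at its very middle; x along its length, y across, z through its thickness. Starts flat on the table; faces and ends alike. When home its origin is 7 mm above the bed face.
- cover: Cover plate: an aluminium plate 180 x 56 x 14 mm, about 0.36 kg, solid but for two round 14.5 mm through holes on its long centre line, 65 mm either side of its middle. Origin at its very middle; x along its length, y across, z through its thickness. Starts flat on the table; faces and ends alike. When home on the frame its origin is 21 mm above the bed face.
- spare: Spare plate that does not fit, to be left alone: an aluminium plate 180 x 56 x 14 mm, solid but for two round 14.5 mm through holes on its long centre line, 40 mm either side of its middle. Origin at its very middle; x along its length, y across, z through its thickness. Starts flat on the table; faces and ends alike.
- wrench: Bystander: steel wrench, 140 mm long, lying on the table. Origin on its underside.
- bottle: Bystander: amber bottle, 70 mm across, 170 mm tall. Origin at the centre of its underside.
- beaker: Bystander: glass beaker, 80 mm across, 100 mm tall. Origin at the centre of its underside.
- jar: Bystander: clear jar, 70 mm across, 80 mm tall. Origin at the centre of its underside.
- cup1: Bystander: brass centrifuge cup, 68 mm across, 78 mm tall, beyond the holder. Origin at the centre of its underside.
- cup2: Bystander: brass centrifuge cup, 68 mm across, 78 mm tall, on the right. Origin at the centre of its underside.

How it is judged:
On the way, in this order (a step that is already met when the one before it is completed fails the run):
1. the spacer frame is threaded on both pins and fully home on the bed (z of frame in the frame of bed between 0.004 and 0.01 m and x of frame in the frame of bed between -0.005 and 0.005 m and y of frame in the frame of bed between -0.016 and 0.016 m and angle between the z axis of frame and the z axis of bed, either way round below 0.06 rad and angle between the x axis of frame and the y axis of bed, either way round below 0.06 rad), for 0.2 s.
2. the cover plate is threaded on both pins and fully home on the frame (all of step 1 and z of cover in the frame of bed between 0.018 and 0.024 m and x of cover in the frame of bed between -0.005 and 0.005 m and y of cover in the frame of bed between -0.016 and 0.016 m and angle between the z axis of cover and the z axis of bed, either way round below 0.06 rad and angle between the x axis of cover and the y axis of bed, either way round below 0.06 rad), for 0.2 s.
At the end, for the whole second after the job is handed in: Frame flat on the bed and cover flat on the frame, both over both pins: each origin within 3 mm of its home height (7 and 21 mm) over the bed, 5 mm along bed x, 16 mm along bed y, square within 0.06 rad, at rest, released; frame first; no bystander moved over 25 mm (all of step 2 and linear speed of each of frame, cover below 0.02 m/s); the robot touches nothing.
It fails at once if the spare plate is shifted more than 25 mm (distance of spare from where it was at the start of the episode above 0.025 m).
It fails at once if another bystander is shifted or knocked over (moved more than 25 mm) (distance of any of wrench, bottle, beaker, jar, cup1, cup2 from where it was at the start of the episode above 0.025 m).
It also fails if it takes over 70 s, if anything falls off the work surface, if the arm or the gripper's body presses on something with over 40 N, if the wrist force passes 120 N, or if a joint passes its speed limit or range.

ROBOT

A 6-joint arm with a two-finger parallel gripper is mounted at the origin on the work surface. World frame = base frame: x ahead of the robot, y to its left, z up, the work surface at z = 0. Lengths are in m, angles in rad, forces in N, time in s.
With the tool pointing down it reaches from about 0.3 to 0.775 m from the base axis. Payload 14.6 kg.
Tool frame: the origin (TCP) lies at the very end of the fingers, on their centre line; the grasp point (between the pads) lies 19 mm behind it (manip.hold_point_z is the distance from the TCP to the grasp point, in m); z points along the fingers, y is the line along which they close (so a half turn about z gives the same grasp; the last joint's range is limited). The gripper opens to 85 mm and grips with 20 to 120 N. Pads are 22 mm wide; open, the fingers measure 114 mm over their backs; the gripper's body (76 mm by 85 mm) begins 54 mm behind the grasp point. The pads swing forward as they close: fully open they stand 13 mm farther back than shut.
Start: joints at [-1.317, 0.3, 1.521, -0, 1.321, -0.067], TCP at [0.173, -0.522, 0.205] pointing down, gripper open.
Joint ranges: [-3.03, 3.03], [-0.79, 2.21], [0.23, 2.52], [-1.04, 4.18], [0, 3.07], [-2.55, 2.55]. Speed limits (rad/s): [2.22, 2.22, 2.57, 3.14, 3.14, 3.14].

INTERFACE

Orientations are given as a rotation vector (axis times angle).
In Python, from bench import manip, get_image, camera_model gives the robot as it stands.
- The arm moves only by the tool jog_arm, never from a script. Its argument "deltas" is a list of rows, each an object with "dr": the turn, a rotation vector about the tool's x, y, z in degrees, a list of three; "translation": the shift along the tool's x, y, z in mm, a list of three; "grip": the closure in counts, from 0 (fully open) to 255 (shut). A call has 1 to 5 rows; each row is the pose to reach, as a shift and turn from the pose commanded when the call began, along the tool's axes at that moment; what a row does not reach only later rows make up. A row lasts 1/12 s, in which the tool goes at most 41.7 mm and 7.16 degrees, less where a joint would pass 70% of its speed; a pose out of reach is approached as far as the arm can. A call with a gripper value outside its range is refused whole. The fingers move at their own pace and stop on an object; "squeeze" is the grip in N (left out, the last holds). Time passes only in rows, so rows that repeat a pose let the fingers close. It gives the time, the measured TCP pose, the force, the opening and the grip force at its end, in the units of the state.
- manip.get_obs(): the state, without advancing time (a new reading comes with each control period).
- get_image(name): name is "side" or "top" or "wrist"; returns (picture, depth): 400x640x3 uint8, red, green, blue; 400x640 float32, m along the optical axis (not along the pixel's ray), 0 where there is no reading.
- camera_model(name): a dict with "mtx" (3x3 intrinsics, pixels), "origin" and "orientation" of the camera in the world. Camera axes: x right, y down, z forward; pixel columns grow to the right and rows downward; lengths in m; the calibration is good to about 2 mm. The wrist camera is an equidistant fisheye: a pixel r from the principal point sees the ray r / f radians off the axis. A picture is of the moment at which its call begins: read the wrist's pose just before it. camera_model takes no time and is no camera call; for the wrist camera it gives the pose at the moment of the call.
- manip.sign_off(): hands the job in; it is judged then, once.
The state is a dict: "time_s": time; "q": joint angles; "joint_velocities": joint speeds; "joint_torque": joint torques, N m; "eef_pos": TCP position; "eef_rot": TCP orientation; "wrist_force": force on the tool from outside, world axes, zero at the start; "ft_torque": the same for the moment, N m; "width": opening from 0.0 (shut) to 1.0 (fully open); "grip_force": force on a finger pad.
Only numpy, scipy, OpenCV 4.12 (cv2) and the standard library are available. Lean on these libraries where they do the work, as an engineer would, in place of code of your own. Each camera call takes 0.05 s, during which the arm holds its last target. There are 200 camera calls.

## Working session

There is one attempt and no reset: what is moved stays moved. The work goes in short steps, Python scripts to look and compute and a tool call to move; the robot and the scene stay as the last step left them, time stands still between calls to the robot, and variables do not carry over. Pictures are saved under pics/ and viewed, at most 10 in all, crops included, and the job is handed in when it is done.

Besides the shell and the picture viewer there is one more tool, called after ">>>" as a command line: name --argument value ..., lists and objects as JSON in quotes. jog_arm: Moves the arm, as the interface text tells. Its arguments: {"type":"object","properties":{"deltas":{"type":"array"},"squeeze":{"type":"number"}},"required":["deltas"]}

```bash
mkdir -p pics
python3 - <<'E'
from bench import manip,get_image,camera_model
import cv2,numpy as np
o=manip.get_obs();print({k:np.round(v,3) for k,v in o.items()})
for n in("top","side"):
    c=camera_model(n);print(n,np.round(c["mtx"],1).tolist(),np.round(c["origin"],3),np.round(c["orientation"],4).tolist())
    im,d=get_image(n);cv2.imwrite(f"pics/{n}0.png",im[:,:,::-1]);np.save(f"{n}0.npy",d)
E
```

```text
{'time_s': np.float64(0.0), 'q': array([-1.317,  0.3  ,  1.522,  0.   ,  1.321, -0.067]), 'joint_velocities': array([ 0.001, -0.001,  0.   ,  0.002, -0.003,  0.001]), 'joint_torque': array([-1.000e-03, -5.435e+01, -3.618e+01, -0.000e+00,  4.000e-03,
        0.000e+00]), 'eef_pos': array([ 0.173, -0.522,  0.204]), 'eef_rot': array([-3.1  , -0.502,  0.   ]), 'wrist_force': array([ 0.383, -0.263, -0.08 ]), 'ft_torque': array([-0.011, -0.029,  0.028]), 'grip_force': np.float64(0.0), 'width': np.float64(0.999)}
top [[422.7, 0.0, 314.4], [0.0, 422.7, 206.3], [0.0, 0.0, 1.0]] [ 0.52  -0.084  1.244] [-2.1396, 2.1924, -0.0817]
side [[366.7, 0.0, 318.3], [0.0, 366.7, 191.8], [0.0, 0.0, 1.0]] [0.386 0.737 0.917] [-0.4436, 2.7331, -1.2105]
```

View pics/top0.png

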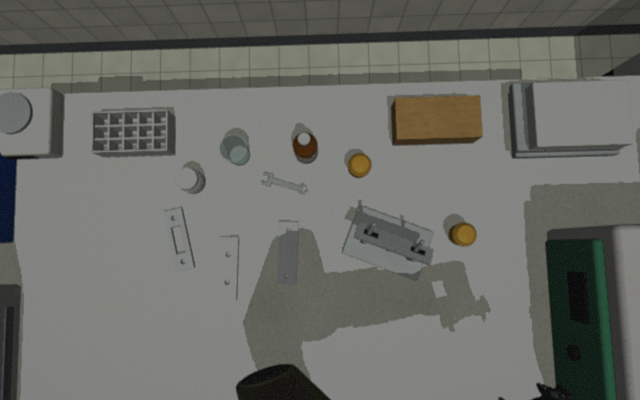

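View pics/side0.png

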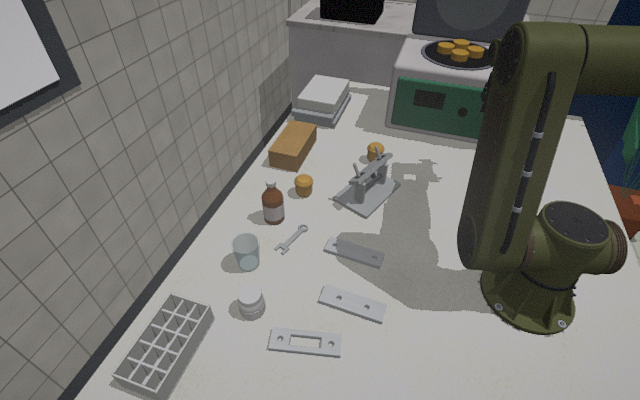

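The frame is at top px (178,238). The spare is the middle plate at (230,266), whose holes are only 29 px apart. The cover is at (288,252) and the holder at (390,240).

```bash
cat > h.py <<'E'
import numpy as np,cv2
from scipy.spatial.transform import Rotation as R
from bench import manip,get_image,camera_model
def rays(n,uv):
    c=camera_model(n);M=R.from_rotvec(c["orientation"]).as_matrix();uv=np.atleast_2d(uv).astype(float)
    K=c["mtx"];x=(uv[:,0]-K[0][2])/K[0][0];y=(uv[:,1]-K[1][2])/K[1][1]
    if n=="wrist":
        r=np.hypot(x,y)+1e-12;d=np.c_[x/r*np.sin(r),y/r*np.sin(r),np.cos(r)]
    else: d=np.c_[x,y,np.ones(len(x))]
    return np.array(c["origin"]),d@M.T
def plane(n,uv,z):
    o,d=rays(n,uv);return o+d*((z-o[2])/d[:,2])[:,None]
def cloud(n,D):
    v,u=np.mgrid[:400,:640];o,d=rays(n,np.c_[u.ravel(),v.ravel()])
    c=camera_model(n);zc=R.from_rotvec(c["orientation"]).as_matrix()[:,2]
    return (o+d*(D.ravel()/(d@zc))[:,None]).reshape(400,640,3)
E
python3 - <<'E'
from h import *
P=cloud("top",np.load("top0.npy"));z=P[...,2]
print("table z", np.median(z[280:300,100:200]), z[280:300,100:200].std())
m=((z>0.007)&(z<0.025)).astype(np.uint8);m[:200]=0
im=cv2.imread("pics/top0.png")
for nm,(a,b) in dict(frame=(155,205),spare=(212,250),cover=(265,310)).items():
    q=m.copy();q[:,:a]=0;q[:,b:]=0;q[305:]=0
    ys,xs=np.nonzero(q);
    pts=plane("top",np.c_[xs,ys],0.014)[:,:2].astype(np.float32)
    r=cv2.minAreaRect(pts);print(nm,len(xs),np.round(r[0],4),np.round(r[1],4),round(r[2],1), "z",np.median(z[ys,xs]))
a=cv2.resize(im[190:310,150:470],(800,300),interpolation=cv2.INTER_CUBIC)
s=cv2.imread("pics/side0.png");b=cv2.resize(s[140:215,320:520],(800,300),interpolation=cv2.INTER_CUBIC)
cv2.imwrite("pics/c1.png",np.vstack([a,b]))
# holder points
Q=P[190:290,330:450].reshape(-1,3);
for lo,hi in((0.008,0.02),(0.1,0.16),(0.16,0.2)):
    s=Q[(Q[:,2]>lo)&(Q[:,2]<hi)];r=cv2.minAreaRect(s[:,:2].astype(np.float32));print(lo,len(s),np.round(r[0],4),np.round(r[1],4),r[2])
E
```

```text
table z -0.0008764277420375555 0.09616029168152988
frame 937 [0.522  0.3337] [0.2282 0.0678] 12.4 z 0.013091600184727215
spare 1185 [0.5105 0.1847] [0.0703 0.2813] 82.9 z 0.013226224028467737
cover 1170 [0.5191 0.0134] [0.0798 0.2192] 77.7 z 0.0134986444473707
0.008 2734 [ 0.5408 -0.3028] [0.2705 0.2028] 68.03990173339844
0.1 1383 [ 0.5207 -0.2727] [0.2101 0.047 ] 68.44676208496094
0.16 47 [ 0.5453 -0.2756] [0.14  0.014] 68.25801086425781
```

View pics/c1.png

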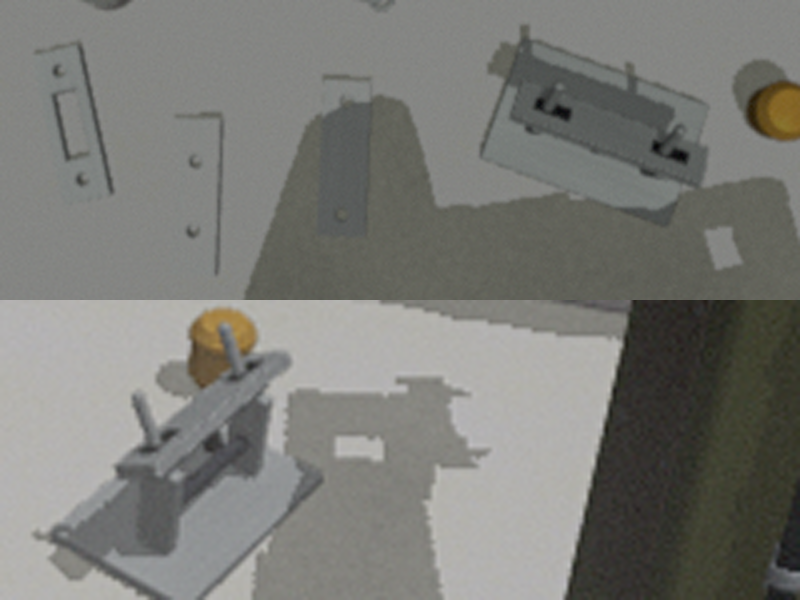

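Run:
```python
from h import *
P=cloud("top",np.load("top0.npy"));z=P[...,2]
h=z-np.median(z[280:300,100:150])
m=cv2.medianBlur(((h>0.007)&(h<0.02)).astype(np.uint8),5);m[:200]=0;m[305:]=0
for nm,(a,b) in dict(frame=(155,205),spare=(212,250),cover=(265,310)).items():
    q=m.copy();q[:,:a]=0;q[:,b:]=0
    n,l,s,c=cv2.connectedComponentsWithStats(q);k=1+np.argmax(s[1:,4]);ys,xs=np.nonzero(l==k)
    p=plane("top",np.c_[xs,ys],0.014)[:,:2]
    r=cv2.minAreaRect(p.astype(np.float32));w,v=np.linalg.eigh(np.cov(p.T));d=v[:,1]*np.sign(v[0,1])
    print(nm,len(xs),np.round(r[0],4),np.round(r[1],4),round(r[2],1),"mean",p.mean(0).round(4),"yaw",np.degrees(np.arctan2(d[1],d[0])).round(1))
f=lambda l:np.c_[l]
for nm,uv in dict(frame=[(59,71),(83,180)],cover=[(347,99),(341,215)]).items():
    p=plane("top",np.array(uv)/2.5+[150,190],0.012)[:,:2];d=p[0]-p[1]
    print(nm,"holes mid",p.mean(0).round(4),np.linalg.norm(d).round(4),np.degrees(np.arctan2(d[1],d[0])).round(1))
Q=P[190:290,330:450].reshape(-1,3)
s=Q[(Q[:,2]>.105)&(Q[:,2]<.14)];
A=np.c_[s[:,:2],np.ones(len(s))];w=np.ones(len(s),bool)
for _ in range(10):
    c=np.linalg.lstsq(A[w],s[w,2],rcond=None)[0];e=abs(A@c-s[:,2]);w=e<.006
nrm=np.r_[-c[:2],1];nrm/=np.linalg.norm(nrm);print("plane normal",nrm,w.sum(),"tilt",np.degrees(np.arccos(nrm[2])),"dir",np.degrees(np.arctan2(nrm[1],nrm[0])))
t=s[w];r=cv2.minAreaRect(t[:,:2].astype(np.float32));print(np.round(r[0],4),np.round(r[1],4),r[2],t.mean(0))
T=Q[(Q[:,2]>.155)&(Q[:,2]<.18)];b=np.array([.368,.93])
g=T[:,:2]@b;hi=g>g.mean();print(T[hi].mean(0),hi.sum(),T[~hi].mean(0),(~hi).sum())
```

```text
frame 963 [0.5471 0.3347] [0.1799 0.0581] 12.6 mean [0.5464 0.3348] yaw 12.6
spare 1209 [0.4615 0.1906] [0.0575 0.1784] 87.5 mean [0.4606 0.1908] yaw -2.4
cover 1189 [0.5007 0.0166] [0.0562 0.1797] 86.4 mean [0.5009 0.0167] yaw -3.5
frame holes mid [0.545  0.3348] 0.131 12.8
cover holes mid [0.501  0.0159] 0.134 -4.0
plane normal [ 0.4426015  -0.17644161  0.87918842] 1175 tilt 28.455382912922484 dir -21.734532552585602
[ 0.5218 -0.2732] [0.2099 0.0443] 68.26497650146484 [ 0.52129626 -0.27396088  0.12587868]
[ 0.56861519 -0.21504006  0.16421414] 28 [ 0.52063298 -0.3358328   0.16473311] 29
```

```bash
cat >> h.py <<'E'
def pose(p,yaw,tilt=False):
    """tool x at yaw (deg); z down, or along -bed z if tilt (30 deg)"""
    y=np.radians(yaw);x=np.array([np.cos(y),np.sin(y),0]);t=np.radians(30 if tilt is True else float(tilt))
    a=np.array([np.sin(y),-np.cos(y),0])
    z=-(np.sin(t)*a+np.cos(t)*np.array([0,0,1.]))
    return np.array(p,float),R.from_matrix(np.c_[x,np.cross(z,x),z])
def plan(ways,mm=140,deg=25,start=None):
    o=manip.get_obs();p,r=start or (o["eef_pos"],R.from_rotvec(o["eef_rot"]))
    print("t",o["time_s"],"at",np.round(p,4))
    for P,Q in ways:
        rv=(Q*r.inv()).as_rotvec();n=int(np.ceil(max(np.linalg.norm(P-p)*1e3/mm,np.degrees(np.linalg.norm(rv))/deg,1e-6)))
        p0,r0=p,r
        for i in range(1,n+1):
            tr=r.inv().apply(p0+(P-p0)*i/n-p)*1e3;rn=R.from_rotvec(rv*i/n)*r0
            dr=np.degrees((r.inv()*rn).as_rotvec())
            tr=np.round(tr,1);dr=np.round(dr,2)
            print("dr",dr.tolist(),"tr",tr.tolist())
            p=p+r.apply(tr/1e3);r=r*R.from_rotvec(np.radians(dr))
        print(" -- at",p.round(4))
E
python3 - <<'E'
from h import *
plan([pose((.40,-.05,.22),15),pose((.547,.335,.15),12.6)],mm=190)
E
```

```text
t 0.1 at [ 0.1734 -0.5217  0.2044]
dr [-0.02, -0.0, 1.13] tr [121.3, -125.4, -5.1]
dr [-0.02, -0.0, 1.12] tr [118.7, -127.8, -5.1]
dr [-0.02, -0.0, 1.13] tr [116.3, -130.0, -5.1]
 -- at [ 0.4  -0.05  0.22]
dr [-0.0, -0.0, 0.8] tr [80.5, -111.3, 23.3]
dr [-0.0, -0.0, 0.8] tr [79.0, -112.4, 23.4]
dr [-0.0, -0.0, 0.8] tr [77.4, -113.5, 23.3]
 -- at [0.547 0.335 0.15 ]
```

>>> jog_arm --deltas '[{"dr":[0,0,1.1],"translation":[121,-125,-5],"grip":0},{"dr":[0,0,1.1],"translation":[121,-125,-5],"grip":0},{"dr":[0,0,1.1],"translation":[121,-125,-5],"grip":0},{"dr":[0,0,1.1],"translation":[121,-125,-5],"grip":0},{"dr":[0,0,1.1],"translation":[121,-125,-5],"grip":0}]'

```text
time_s: 0.52
eef_pos: [0.2503, -0.3611, 0.21]
eef_rot: [-3.105, -0.476, -0.001]
wrist_force: [-0.0, -0.3, 0.1]
width: 1.002
grip_force: 0.0
```

>>> jog_arm --deltas '[{"dr":[0,0,1.1],"translation":[119,-128,-5],"grip":0},{"dr":[0,0,1.1],"translation":[119,-128,-5],"grip":0},{"dr":[0,0,1.1],"translation":[119,-128,-5],"grip":0},{"dr":[0,0,1.1],"translation":[119,-128,-5],"grip":0},{"dr":[0,0,1.1],"translation":[119,-128,-5],"grip":0}]'

```text
time_s: 0.93
eef_pos: [0.3258, -0.2037, 0.2151]
eef_rot: [-3.109, -0.447, -0.001]
wrist_force: [-0.5, -0.7, -0.5]
width: 0.999
grip_force: 0.0
```

>>> jog_arm --deltas '[{"dr":[0,0,1.1],"translation":[116,-130,-5],"grip":0},{"dr":[0,0,1.1],"translation":[116,-130,-5],"grip":0},{"dr":[0,0,1.1],"translation":[116,-130,-5],"grip":0},{"dr":[0,0,1.1],"translation":[116,-130,-5],"grip":0},{"dr":[0,0,1.1],"translation":[116,-130,-5],"grip":0}]'

```text
time_s: 1.35
eef_pos: [0.4011, -0.0464, 0.22]
eef_rot: [-3.113, -0.418, -0.001]
wrist_force: [-0.3, -0.8, -0.2]
width: 0.995
grip_force: 0.0
```

Run:
```python
from h import *
plan([pose((.547,.335,.15),12.6)],mm=190)
```

```text
t 1.35 at [ 0.4011 -0.0464  0.22  ]
dr [-0.01, -0.01, 0.9] tr [80.5, -109.8, 23.4]
dr [-0.01, -0.01, 0.9] tr [78.7, -111.0, 23.4]
dr [-0.01, -0.01, 0.9] tr [77.0, -112.3, 23.4]
 -- at [0.547 0.335 0.15 ]
```

>>> jog_arm --deltas '[{"dr":[0,0,0.9],"translation":[80.5,-110,23],"grip":0},{"dr":[0,0,0.9],"translation":[80.5,-110,23],"grip":0},{"dr":[0,0,0.9],"translation":[80.5,-110,23],"grip":0},{"dr":[0,0,0.9],"translation":[80.5,-110,23],"grip":0},{"dr":[0,0,0.9],"translation":[80.5,-110,23],"grip":0}]'

```text
time_s: 1.77
eef_pos: [0.4491, 0.0787, 0.1957]
eef_rot: [-3.117, -0.393, 0.003]
wrist_force: [-0.7, -0.7, -0.3]
width: 1.002
grip_force: 0.0
```

>>> jog_arm --deltas '[{"dr":[0,0,0.9],"translation":[78.5,-111,23],"grip":0},{"dr":[0,0,0.9],"translation":[78.5,-111,23],"grip":0},{"dr":[0,0,0.9],"translation":[78.5,-111,23],"grip":0},{"dr":[0,0,0.9],"translation":[78.5,-111,23],"grip":0},{"dr":[0,0,0.9],"translation":[78.5,-111,23],"grip":0}]'

```text
time_s: 2.18
eef_pos: [0.498, 0.2047, 0.1727]
eef_rot: [3.12, 0.366, -0.003]
wrist_force: [-1.0, -1.4, 0.0]
width: 0.998
grip_force: 0.0
```

>>> jog_arm --deltas '[{"dr":[0,0,0.9],"translation":[77,-112,23],"grip":0},{"dr":[0,0,0.9],"translation":[77,-112,23],"grip":0},{"dr":[0,0,0.9],"translation":[77,-112,23],"grip":0},{"dr":[0,0,0.9],"translation":[77,-112,23],"grip":0},{"dr":[0,0,0.9],"translation":[77,-112,23],"grip":0}]'

```text
time_s: 2.6
eef_pos: [0.5473, 0.3307, 0.1496]
eef_rot: [3.122, 0.341, -0.002]
wrist_force: [-0.3, -0.3, -0.7]
width: 1.0
grip_force: 0.0
```

Run:
```python
from h import *
plan([pose((.547,.335,.15),12.6)])
c=camera_model("wrist");o=manip.get_obs();r=R.from_rotvec(o["eef_rot"])
print(np.round(c["mtx"],1).tolist(),"cam in tool",r.inv().apply(c["origin"]-o["eef_pos"]).round(4),"\n",(r.inv()*R.from_rotvec(c["orientation"])).as_matrix().round(3))
im,d=get_image("wrist");cv2.imwrite("pics/w1.png",im[:,:,::-1]);np.save("w1.npy",d)
```

```text
t 2.6 at [0.5473 0.3307 0.1496]
dr [0.03, 0.09, -0.15] tr [0.6, -4.3, -0.4]
 -- at [0.547 0.335 0.15 ]
[[309.7, 0.0, 321.0], [0.0, 309.7, 194.9], [0.0, 0.0, 1.0]] cam in tool [ 0.078  -0.0004 -0.1695] 
 [[-0.    -0.952 -0.306]
 [ 1.    -0.    -0.001]
 [ 0.001 -0.306  0.952]]
```

View pics/w1.png

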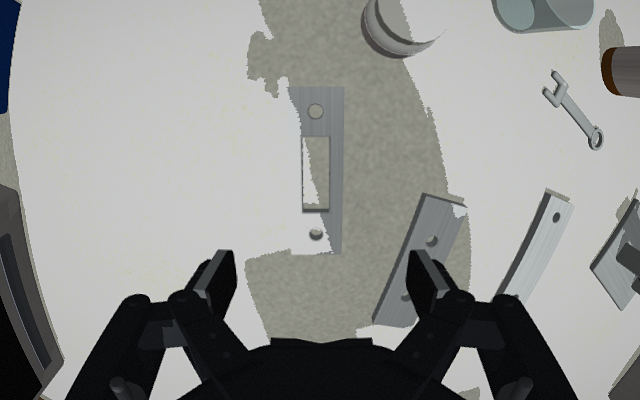

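The picture shows the frame with holes at (316,111) and (316,234), and the window between them. Both open fingers straddle it.

Run:
```python
from h import *
p=plane("wrist",[(316,111),(316,234)],.013)
d=p[0]-p[1];print(p.round(4),p.mean(0).round(4),np.linalg.norm(d),np.degrees(np.arctan2(d[1],d[0])))
# window corners
w=plane("wrist",[(302,137),(330,137),(302,210),(330,210)],.014);print(w.mean(0).round(4))
plan([pose((*p.mean(0)[:2],.15),12.6)])
plan([pose((*p.mean(0)[:2],.02),12.6),pose((*p.mean(0)[:2],.003),12.6)])
```

```text
[[0.6099 0.3487 0.013 ]
 [0.4818 0.3211 0.013 ]] [0.5459 0.3349 0.013 ] 0.1311037465898815 12.135148117553635
[0.5471 0.3351 0.014 ]
t 2.65 at [0.5472 0.3293 0.1502]
dr [0.04, 0.07, -0.2] tr [-0.1, -5.7, 0.2]
 -- at [0.5459 0.3349 0.15  ]
t 2.65 at [0.5472 0.3293 0.1502]
dr [0.04, 0.07, -0.2] tr [0.1, -5.8, 130.2]
 -- at [0.5459 0.3349 0.02  ]
dr [-0.0, 0.0, -0.0] tr [-0.0, -0.0, 17.0]
 -- at [0.5459 0.3349 0.003 ]
```

>>> jog_arm --deltas '[{"dr":[0,0.1,-0.4],"translation":[0,-5.8,40],"grip":0},{"dr":[0,0.1,-0.4],"translation":[0,-5.8,80],"grip":0},{"dr":[0,0.1,-0.4],"translation":[0,-5.8,115],"grip":0},{"dr":[0,0.1,-0.4],"translation":[0,-5.8,135],"grip":0},{"dr":[0,0.1,-0.4],"translation":[0,-5.8,146],"grip":0}]'

```text
time_s: 3.07
eef_pos: [0.5449, 0.3331, 0.0025]
eef_rot: [3.121, 0.347, -0.003]
wrist_force: [0.2, -0.1, 0.3]
width: 1.003
grip_force: 0.0
```

>>> jog_arm --deltas '[{"dr":[0,0,0],"translation":[0,0,0],"grip":0},{"dr":[0,0,0],"translation":[0,0,0],"grip":120},{"dr":[0,0,0],"translation":[0,0,0],"grip":255},{"dr":[0,0,0],"translation":[0,0,0],"grip":255},{"dr":[0,0,0],"translation":[0,0,0],"grip":255}]' --squeeze 50

```text
time_s: 3.48
eef_pos: [0.5463, 0.3362, 0.0064]
eef_rot: [-3.121, -0.35, -0.006]
wrist_force: [-0.1, 0.6, 0.3]
width: 0.45
grip_force: 0.0
```

>>> jog_arm --deltas '[{"dr":[0,0,0],"translation":[0,0,0],"grip":255},{"dr":[0,0,0],"translation":[0,0,0],"grip":255},{"dr":[0,0,0],"translation":[0,0,0],"grip":255}]'

```text
time_s: 3.73
eef_pos: [0.5457, 0.336, 0.0051]
eef_rot: [-3.122, -0.35, -0.003]
wrist_force: [1.1, 0.4, -0.4]
width: 0.008
grip_force: 0.0
```

>>> jog_arm --deltas '[{"dr":[0,0,0],"translation":[0,0,-40],"grip":255},{"dr":[0,0,0],"translation":[0,0,-60],"grip":0},{"dr":[0,0,0],"translation":[0,0,-60],"grip":0},{"dr":[0,0,0],"translation":[0,0,-60],"grip":0},{"dr":[0,0,0],"translation":[0,0,-60],"grip":0}]'

```text
time_s: 4.15
eef_pos: [0.5451, 0.3358, 0.064]
eef_rot: [3.122, 0.35, 0.001]
wrist_force: [-0.6, 0.8, -0.3]
width: 0.567
grip_force: 0.0
```

>>> jog_arm --deltas '[{"dr":[0,0,0],"translation":[0,0,0],"grip":0},{"dr":[0,0,0],"translation":[0,0,0],"grip":0},{"dr":[0,0,0],"translation":[0,0,0],"grip":0}]'

```text
time_s: 4.4
eef_pos: [0.5452, 0.3358, 0.064]
eef_rot: [3.122, 0.35, 0.001]
wrist_force: [-1.2, 0.3, 0.1]
width: 0.98
grip_force: 0.0
```

Run:
```python
from h import *
o=manip.get_obs();print(o["time_s"],o["eef_pos"],o["width"])
im,d=get_image("wrist");cv2.imwrite("pics/w2.png",im[:,:,::-1]);np.save("w2.npy",d)
c=camera_model("wrist");P=d
```

```text
4.4 [0.54518376 0.3357669  0.06399261] 0.9799016079246793
```

View pics/w2.png

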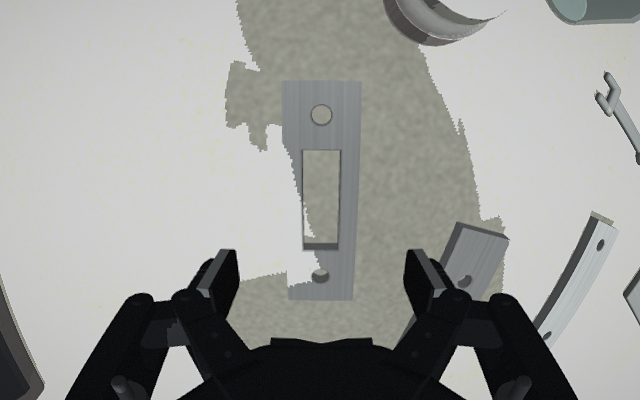

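The frame has not moved; its holes are at (321,114) and (320,275). The fingertips passed over it, so I'll grasp lower.

Run:
```python
from h import *
p=plane("wrist",[(321,114),(320,275)],.013)
d=p[0]-p[1];y=np.degrees(np.arctan2(d[1],d[0]));print(p.round(4),p.mean(0).round(4),np.linalg.norm(d),y)
plan([pose((*p.mean(0)[:2],-.004),y)])
```

```text
[[0.6105 0.3512 0.013 ]
 [0.4832 0.3232 0.013 ]] [0.5468 0.3372 0.013 ] 0.13033331652815866 12.393252068274148
t 4.45 at [0.5453 0.3358 0.0642]
dr [0.02, -0.05, 0.39] tr [1.7, -1.0, 68.2]
 -- at [ 0.5468  0.3372 -0.004 ]
```

>>> jog_arm --deltas '[{"dr":[0,0,0.4],"translation":[1.7,-1,35],"grip":0},{"dr":[0,0,0.4],"translation":[1.7,-1,55],"grip":0},{"dr":[0,0,0.4],"translation":[1.7,-1,68],"grip":0},{"dr":[0,0,0.4],"translation":[1.7,-1,68],"grip":0},{"dr":[0,0,0.4],"translation":[1.7,-1,68],"grip":0}]'

```text
time_s: 4.87
eef_pos: [0.5471, 0.3373, -0.003]
eef_rot: [-3.123, -0.339, -0.002]
wrist_force: [0.2, -0.5, 0.8]
width: 1.001
grip_force: 0.0
```

>>> jog_arm --deltas '[{"dr":[0,0,0],"translation":[0,0,0],"grip":255},{"dr":[0,0,0],"translation":[0,0,0],"grip":255},{"dr":[0,0,0],"translation":[0,0,0],"grip":255},{"dr":[0,0,0],"translation":[0,0,0],"grip":255},{"dr":[0,0,0],"translation":[0,0,0],"grip":255}]' --squeeze 60

```text
time_s: 5.28
eef_pos: [0.5472, 0.3374, -0.0026]
eef_rot: [-3.123, -0.339, -0.004]
wrist_force: [0.9, -0.6, 0.3]
width: 0.302
grip_force: 0.0
```

Run:
```python
from h import *
def toolcloud(D):
    v,u=np.mgrid[:400,:640];uv=np.c_[u.ravel(),v.ravel()].astype(float)
    x=(uv[:,0]-321)/309.7;y=(uv[:,1]-194.9)/309.7;r=np.hypot(x,y)+1e-9
    d=np.c_[x/r*np.sin(r),y/r*np.sin(r),np.cos(r)];d/=d[:,2:]
    p=d*D.ravel()[:,None]
    M=np.array([[0,-.952,-.306],[1,0,-.001],[0,-.306,.952]])
    return (p@M.T+[.078,0,-.1695]).reshape(400,640,3)
P=toolcloud(np.load("w2.npy"))
for v,u in((200,350),(270,225),(255,228),(275,232),(270,415),(255,412)):print(v,u,P[v,u].round(4))
q=P[240:340,180:320].reshape(-1,3);q=q[(abs(q[:,0])<.03)&(q[:,1]>-.06)];s=q[(q[:,2]<.03)&(q[:,2]>-.06)];print("finger pts max z",np.percentile(s[:,2],[50,90,99]),s[:,1].min(),s[:,1].max())
o=manip.get_obs();print(o["time_s"],o["eef_pos"],o["width"])
im,d=get_image("wrist");cv2.imwrite("pics/w3.png",im[:,:,::-1]);np.save("w3.npy",d)
```

```text
200 350 [0.0034 0.0216 0.0501]
270 225 [ 0.0076 -0.042  -0.0576]
255 228 [ 0.0101 -0.0428 -0.0485]
275 232 [-0.0001 -0.042  -0.0495]
270 415 [ 0.0068  0.0413 -0.0563]
255 412 [ 0.01    0.0416 -0.0482]
finger pts max z [-0.05166089 -0.0433103  -0.03954699] -0.05579429699470728 -0.04094079637030123
5.2833 [ 0.54723867  0.33740875 -0.00259054] 0.3015400937149658
```

View pics/w3.png

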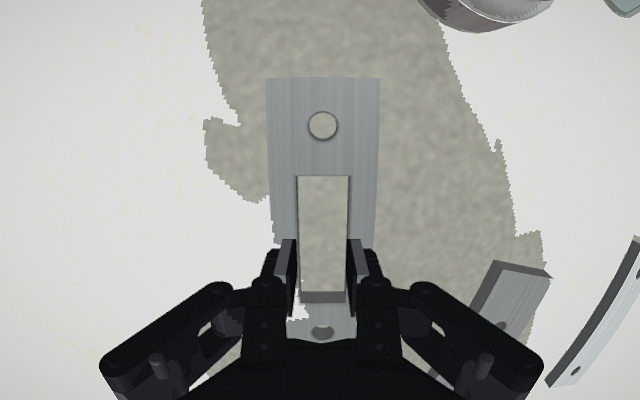

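The picture shows the half-closed fingers, with pads at (288,280) and (355,280), still hovering above the frame. The fingertips therefore end well short of the reported TCP. I'll measure that gap from depth.

```bash
cat >> h.py <<'E'
def toolcloud(D):
    c=camera_model("wrist");o=manip.get_obs();T=R.from_rotvec(o["eef_rot"])
    v,u=np.mgrid[:400,:640];og,d=rays("wrist",np.c_[u.ravel(),v.ravel()])
    zc=R.from_rotvec(c["orientation"]).as_matrix()[:,2]
    return T.inv().apply(og+d*(D.ravel()/(d@zc))[:,None]-o["eef_pos"]).reshape(400,640,3)
E
python3 - <<'E'
from h import *
print(getattr(manip,"hold_point_z",None))
P=toolcloud(np.load("w3.npy"))
for (a,b) in((275,300),(343,368)):
    q=P[235:320,a:b].reshape(-1,3)
    s=q[(q[:,2]<.005)&(q[:,2]>-.06)];print(len(s),np.percentile(s[:,2],[5,50,90,97,99.5]).round(4),"x",np.percentile(s[:,0],[1,99]).round(4),"y",np.percentile(s[:,1],[1,99]).round(4))
for v,u in((240,292),(260,296),(280,297),(300,297),(315,292),(240,352),(280,350),(310,350),(200,290)):print(v,u,P[v,u].round(4))
E
```

```text
0.0187
1283 [-0.058  -0.0354 -0.0161 -0.0106 -0.0053] x [-0.0532  0.0112] y [-0.0256 -0.013 ]
1276 [-0.0579 -0.036  -0.0037 -0.0028 -0.0023] x [-0.0531  0.0112] y [0.012  0.0246]
240 292 [ 0.0108 -0.0148 -0.033 ]
260 296 [-0.0028 -0.0135 -0.0291]
280 297 [-0.0238 -0.0146 -0.0164]
300 297 [-0.0378 -0.0151 -0.0176]
315 292 [-0.0105 -0.0131 -0.0644]
240 352 [ 0.0102  0.0148 -0.0318]
280 350 [ 0.0025  0.0121 -0.056 ]
310 350 [-0.0076  0.0119 -0.0645]
200 290 [ 0.026  -0.0167 -0.0165]
```

Run:
```python
from h import *
P=toolcloud(np.load("w2.npy"))
for v,u in((345,320),(360,320),(390,320),(345,280),(305,135),(370,250),(340,200)):print(v,u,P[v,u].round(4))
q=P[330:400,240:400].reshape(-1,3);print(np.percentile(q[:,2],[1,10,50,90,99]).round(3))
```

```text
345 320 [ 0.0087 -0.0008 -0.1016]
360 320 [ 0.0101 -0.0008 -0.1092]
390 320 [ 0.0103 -0.0007 -0.1202]
345 280 [ 0.01   -0.0126 -0.1033]
305 135 [ 0.0115 -0.0679 -0.0928]
370 250 [ 0.0195 -0.0171 -0.1217]
340 200 [ 0.0167 -0.0341 -0.1104]
[-0.13  -0.127 -0.113  0.063  0.064]
```

>>> jog_arm --deltas '[{"dr":[0,0,0],"translation":[0,0,-20],"grip":0},{"dr":[0,0,0],"translation":[0,0,-20],"grip":0},{"dr":[0,0,0],"translation":[0,0,-20],"grip":0},{"dr":[0,0,0],"translation":[0,0,-20],"grip":0},{"dr":[0,0,0],"translation":[0,0,-20],"grip":0}]'

```text
time_s: 5.75
eef_pos: [0.5467, 0.3371, 0.0161]
eef_rot: [3.123, 0.339, 0.001]
wrist_force: [-0.3, 0.5, -0.9]
width: 0.898
grip_force: 0.0
```

>>> jog_arm --deltas '[{"dr":[0,0,0],"translation":[0,0,15],"grip":0},{"dr":[0,0,0],"translation":[0,0,30],"grip":0},{"dr":[0,0,0],"translation":[0,0,40],"grip":0},{"dr":[0,0,0],"translation":[0,0,45],"grip":0},{"dr":[0,0,0],"translation":[0,0,45],"grip":0}]'

```text
time_s: 6.17
eef_pos: [0.5463, 0.3368, -0.0301]
eef_rot: [3.122, 0.339, -0.002]
wrist_force: [0.1, 0.8, -0.3]
width: 1.0
grip_force: 0.0
```

>>> jog_arm --deltas '[{"dr":[0,0,0],"translation":[0,0,3],"grip":0},{"dr":[0,0,0],"translation":[0,0,3],"grip":255},{"dr":[0,0,0],"translation":[0,0,3],"grip":255},{"dr":[0,0,0],"translation":[0,0,3],"grip":255},{"dr":[0,0,0],"translation":[0,0,3],"grip":255}]' --squeeze 60

```text
time_s: 6.58
eef_pos: [0.5477, 0.3377, -0.0301]
eef_rot: [-3.122, -0.339, -0.005]
wrist_force: [-0.9, 0.4, 7.2]
width: 0.64
grip_force: 68.4
```

>>> jog_arm --deltas '[{"dr":[0,0,0],"translation":[0,0,0],"grip":255},{"dr":[0,0,0],"translation":[0,0,0],"grip":255}]'

```text
time_s: 6.75
eef_pos: [0.5477, 0.3377, -0.03]
eef_rot: [-3.122, -0.339, -0.005]
wrist_force: [-1.2, -0.2, 6.2]
width: 0.636
grip_force: 68.4
```

Run:
```python
from h import *
plan([pose((.547,.337,.10),12.6),pose((.46,.05,.24),35,10),pose((.480,-.250,.225),68.3,True)],mm=170,deg=28)
```

```text
t 6.75 at [ 0.5477  0.3377 -0.03  ]
dr [-0.03, -0.2, -0.22] tr [-0.4, 0.4, -130.0]
 -- at [0.547 0.337 0.1  ]
dr [4.94, -0.98, -11.17] tr [-73.8, 130.6, -70.0]
dr [4.93, -0.98, -11.17] tr [-98.3, 107.3, -78.9]
 -- at [0.46 0.05 0.24]
dr [9.72, -5.72, -15.72] tr [-77.8, 128.0, -14.9]
dr [9.71, -5.72, -15.73] tr [-111.2, 98.3, -24.8]
 -- at [ 0.48  -0.25   0.225]
```

>>> jog_arm --deltas '[{"dr":[0,0,0],"translation":[0,0,-15],"grip":255},{"dr":[0,0,0],"translation":[0,0,-45],"grip":255},{"dr":[0,0,0],"translation":[0,0,-80],"grip":255},{"dr":[0,0,0],"translation":[0,0,-110],"grip":255},{"dr":[0,0,0],"translation":[0,0,-130],"grip":255}]'

```text
time_s: 7.17
eef_pos: [0.5474, 0.3375, 0.1032]
eef_rot: [-3.122, -0.339, -0.008]
wrist_force: [0.8, -0.5, -1.7]
width: 0.641
grip_force: 64.7
```

>>> jog_arm --deltas '[{"dr":[1,-0.2,-2.2],"translation":[-15,26,-14],"grip":255},{"dr":[2,-0.4,-4.5],"translation":[-30,52,-28],"grip":255},{"dr":[3,-0.6,-6.7],"translation":[-45,78,-42],"grip":255},{"dr":[4,-0.8,-9],"translation":[-59,104,-56],"grip":255},{"dr":[5,-1,-11.2],"translation":[-74,131,-70],"grip":255}]'

```text
time_s: 7.58
eef_pos: [0.5016, 0.1922, 0.1701]
eef_rot: [-2.99, -0.628, 0.038]
wrist_force: [-0.5, 0.2, -1.7]
width: 0.636
grip_force: 64.6
```

>>> jog_arm --deltas '[{"dr":[1,-0.2,-2.2],"translation":[-20,21,-16],"grip":255},{"dr":[2,-0.4,-4.5],"translation":[-40,43,-32],"grip":255},{"dr":[3,-0.6,-6.7],"translation":[-59,64,-47],"grip":255},{"dr":[4,-0.8,-9],"translation":[-79,86,-63],"grip":255},{"dr":[5,-1,-11.2],"translation":[-98,107,-79],"grip":255}]'

```text
time_s: 8.0
eef_pos: [0.4575, 0.049, 0.2402]
eef_rot: [-2.834, -0.893, 0.076]
wrist_force: [0.3, -0.3, -2.6]
width: 0.636
grip_force: 64.6
```

Run:
```python
from h import *
o=manip.get_obs();print(o["width"],o["grip_force"])
plan([pose((.480,-.250,.225),68.3,True)],mm=170,deg=28)
```

```text
0.6363390781859679 64.59354043006897
t 8.0 at [0.4575 0.049  0.2402]
dr [9.67, -5.8, -15.71] tr [-76.5, 128.3, -15.4]
dr [9.67, -5.8, -15.71] tr [-110.0, 99.0, -25.1]
 -- at [ 0.48  -0.25   0.225]
```

>>> jog_arm --deltas '[{"dr":[1.9,-1.2,-3.1],"translation":[-15,26,-3],"grip":255},{"dr":[3.9,-2.3,-6.3],"translation":[-31,51,-6],"grip":255},{"dr":[5.8,-3.5,-9.4],"translation":[-46,77,-9],"grip":255},{"dr":[7.7,-4.6,-12.6],"translation":[-61,103,-12],"grip":255},{"dr":[9.7,-5.8,-15.7],"translation":[-76.5,128,-15],"grip":255}]'

```text
time_s: 8.42
eef_pos: [0.469, -0.1005, 0.2318]
eef_rot: [-2.546, -1.225, 0.25]
wrist_force: [-0.6, 0.7, -2.1]
width: 0.64
grip_force: 64.6
```

>>> jog_arm --deltas '[{"dr":[1.9,-1.2,-3.1],"translation":[-22,20,-5],"grip":255},{"dr":[3.9,-2.3,-6.3],"translation":[-44,40,-10],"grip":255},{"dr":[5.8,-3.5,-9.4],"translation":[-66,60,-15],"grip":255},{"dr":[7.7,-4.6,-12.6],"translation":[-88,80,-20],"grip":255},{"dr":[9.7,-5.8,-15.7],"translation":[-110,99,-25],"grip":255}]'

```text
time_s: 8.83
eef_pos: [0.4799, -0.2499, 0.2239]
eef_rot: [-2.216, -1.502, 0.404]
wrist_force: [0.3, -0.4, -1.4]
width: 0.64
grip_force: 64.6
```

>>> jog_arm --deltas '[{"dr":[0,0,0],"translation":[0,0,0],"grip":255},{"dr":[0,0,0],"translation":[0,0,0],"grip":255}]'

```text
time_s: 9.0
eef_pos: [0.48, -0.2492, 0.2228]
eef_rot: [-2.219, -1.498, 0.404]
wrist_force: [0.5, 1.4, -2.9]
width: 0.637
grip_force: 64.7
```

Run:
```python
from h import *
plan([pose((.480,-.250,.225),68.3,True)])
im,d=get_image("wrist");cv2.imwrite("pics/w4.png",im[:,:,::-1]);np.save("w4.npy",d)
```

```text
t 9.0 at [ 0.48   -0.2492  0.2228]
dr [-0.12, -0.1, -0.24] tr [-0.7, -0.8, -2.0]
 -- at [ 0.48  -0.25   0.225]
```

View pics/w4.png

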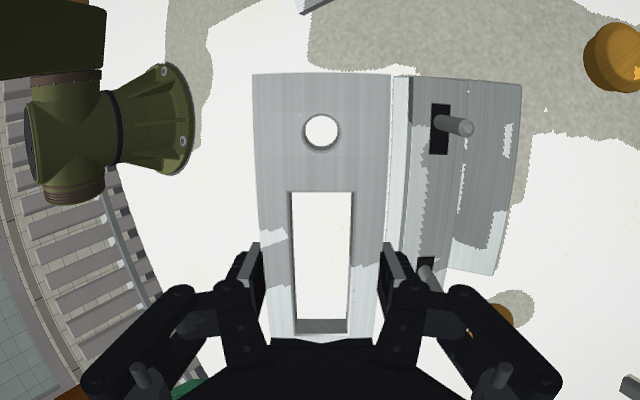

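The plate's far hole is at (321,132). Pin tips show at about (467,128) and, partly hidden, at (424,266).

Run:
```python
from h import *
P=toolcloud(np.load("w4.npy"))
def fit(S):
    w=np.ones(len(S),bool);A=np.c_[S[:,:2],np.ones(len(S))]
    for _ in range(15):
        c=np.linalg.lstsq(A[w],S[w,2],rcond=None)[0];w=abs(A@c-S[:,2])<.0015
    return c,w.sum(),S[w,2].std()
pl=P[85:180,265:380].reshape(-1,3);c,n,s=fit(pl[(pl[:,2]>-.06)&(pl[:,2]<-.02)]);print("plate plane z",c.round(4),n)
b=np.r_[P[85:100,420:440].reshape(-1,3),P[170:240,417:432].reshape(-1,3)]
b=b[(b[:,2]<.12)];print("bed z range",b[:,2].min(),b[:,2].max());cb,n,s=fit(b);print("bed plane",cb.round(4),n,len(b))
o=manip.get_obs();T=R.from_rotvec(o["eef_rot"])
nb=np.r_[cb[:2],-1];nb/=np.linalg.norm(nb);print("bed normal world",T.apply(nb).round(4))
def hit(uv,c):
    og,d=rays("wrist",uv);og=T.inv().apply(og-o["eef_pos"]);d=T.inv().apply(d)
    t=(c[0]*og[0]+c[1]*og[1]+c[2]-og[2])/(d[:,2]-d[:,:2]@c[:2]);return og+d*t[:,None]
im=cv2.imread("pics/w4.png")
# hole contour: points far beyond the plate within region
q=np.zeros((400,640),np.uint8);q[105:160,295:348]=(P[105:160,295:348,2]>c[2]+.016)
cn=max(cv2.findContours(q,0,1)[0],key=cv2.contourArea)
e=hit(cn[:,0].astype(float),c)[:,:2].astype(np.float32);print("hole circle(top rim)",cv2.minEnclosingCircle(cn),cv2.minEnclosingCircle(e),cv2.fitEllipse(cn))
print("plate near edges at row 120",hit([(253.5,110),(389.5,110),(253,75),(391,75)],c).round(4))
hgt=(cb[0]*P[...,0]+cb[1]*P[...,1]+cb[2]-P[...,2])
for nm,(r0,r1,a,bb) in dict(p1=(105,150,430,480),p2=(255,300,415,440)).items():
    S=P[r0:r1,a:bb].reshape(-1,3);h=hgt[r0:r1,a:bb].ravel()
    for lo,hi in((.015,.03),(.03,.044),(.0475,.054)):
        k=S[(h>lo)&(h<hi)];print(nm,lo,len(k),k.mean(0).round(4),k.min(0).round(4),k.max(0).round(4))
cv2.imwrite("pics/c4.png",np.hstack([cv2.resize(im[100:150,430:490],(480,400),interpolation=2),cv2.resize(im[245:295,400:440],(320,400),interpolation=2)]))
```

```text
plate plane z [ 0.0006  0.0014 -0.0441] 9734
bed z range -0.16911856696742464 0.06208789650662919
bed plane [0.0009 0.0064 0.0593] 1315 1350
bed normal world [ 0.4703 -0.1877  0.8623]
hole circle(top rim) ((321.0, 130.02174377441406), 16.135414123535156) ((0.06580423563718796, -0.0008019384113140404), 0.006643644999712706) ((320.99114990234375, 130.5841522216797), (29.5015869140625, 31.132556915283203), 90.8974380493164)
plate near edges at row 120 [[ 0.0745 -0.0281 -0.0441]
 [ 0.0746  0.027  -0.044 ]
 [ 0.0889 -0.0281 -0.0441]
 [ 0.089   0.0273 -0.044 ]]
p1 0.015 137 [0.0653 0.0862 0.0375] [0.0587 0.0844 0.03  ] [0.0705 0.0909 0.0449]
p1 0.03 145 [0.0654 0.086  0.0225] [0.0591 0.0838 0.0161] [0.0706 0.0906 0.0297]
p1 0.0475 185 [0.0647 0.0896 0.0108] [0.0595 0.0846 0.0085] [0.0703 0.0959 0.0124]
p2 0.015 129 [-0.061   0.0894  0.0376] [-0.0658  0.0848  0.0298] [-0.0588  0.0961  0.0448]
p2 0.03 72 [-0.0604  0.0894  0.0246] [-0.0627  0.0853  0.0179] [-0.0592  0.094   0.0295]<stdin>:26: RuntimeWarning: Mean of empty slice.
  ret = um.true_divide(
Traceback (most recent call last):
ValueError: zero-size array to reduction operation minimum which has no identity
```

>>> jog_arm --deltas '[{"dr":[0,0,0],"translation":[0,30,0],"grip":255},{"dr":[0,0,0],"translation":[0,60,0],"grip":255},{"dr":[0,0,0],"translation":[0,80,5],"grip":255},{"dr":[0,0,0],"translation":[0,91,20],"grip":255},{"dr":[0,0,0],"translation":[0,91,32],"grip":255}]'

```text
time_s: 9.47
eef_pos: [0.5391, -0.2708, 0.1482]
eef_rot: [-2.218, -1.501, 0.404]
wrist_force: [-0.6, -0.4, -3.5]
width: 0.642
grip_force: 64.9
```

>>> jog_arm --deltas '[{"dr":[0,0,0],"translation":[0,0,0],"grip":255},{"dr":[0,0,0],"translation":[0,0,0],"grip":255},{"dr":[0,0,0],"translation":[0,0,0],"grip":255}]'

```text
time_s: 9.72
eef_pos: [0.539, -0.2716, 0.1519]
eef_rot: [-2.221, -1.502, 0.402]
wrist_force: [0.3, 0.5, -2.4]
width: 0.633
grip_force: 64.9
```

Run:
```python
from h import *
o=manip.get_obs();T=R.from_rotvec(o["eef_rot"])
d0=np.array([.48,-.2492,.2228]);print("moved in tool",(T.inv().apply(o["eef_pos"]-d0)*1e3).round(2))
im,d=get_image("wrist");np.save("w5.npy",d)
P=toolcloud(d)
S=P[80:190,270:380].reshape(-1,3);k=S[(S[:,2]>-.028)&(S[:,2]<-.005)];print("pin seen",len(k),k.mean(0).round(4),k.min(0).round(4),k.max(0).round(4))
cv2.imwrite("pics/c5.png",np.hstack([cv2.resize(im[70:190,240:400,::-1],(800,600),interpolation=2)]))
```

```text
moved in tool [ 1.25 89.99 29.98]
pin seen 465 [ 0.0635  0.0007 -0.0183] [ 0.0576 -0.0052 -0.0215] [ 0.0689  0.0066 -0.0056]
```

View pics/c5.png

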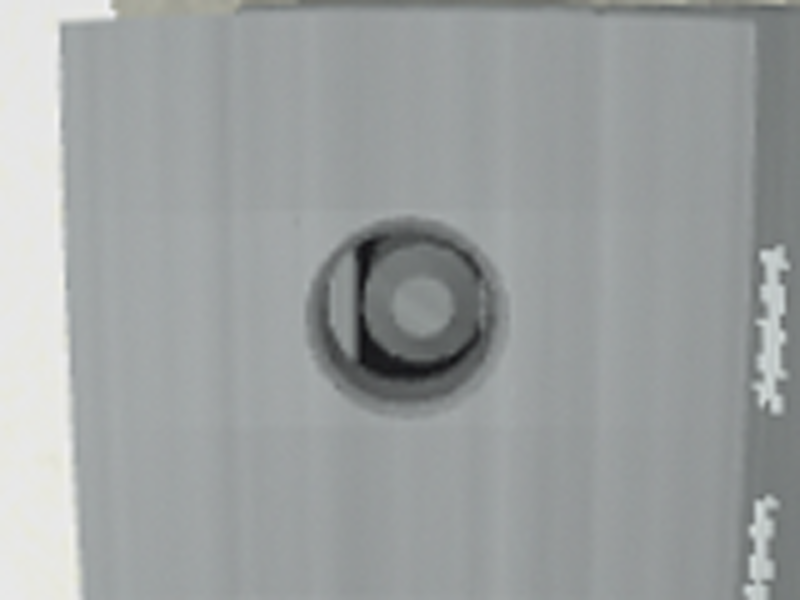

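The pin's end face shows in the hole at about (324,131). It sits about 1.4 mm to +y and 1.9 mm to −x of the hole centre, so I'll correct that and start the insertion.

>>> jog_arm --deltas '[{"dr":[0,0,0],"translation":[-1.8,1.2,0],"grip":255},{"dr":[0,0,0],"translation":[-1.8,1.2,3],"grip":255},{"dr":[0,0,0],"translation":[-1.8,1.2,7],"grip":255},{"dr":[0,0,0],"translation":[-1.8,1.2,10],"grip":255},{"dr":[0,0,0],"translation":[-1.8,1.2,13],"grip":255}]'

```text
time_s: 10.18
eef_pos: [0.5324, -0.2714, 0.1377]
eef_rot: [-2.219, -1.5, 0.404]
wrist_force: [-0.3, -0.4, -2.3]
width: 0.635
grip_force: 65.0
```

>>> jog_arm --deltas '[{"dr":[0,0,0],"translation":[0,0,2],"grip":255},{"dr":[0,0,0],"translation":[0,0,4],"grip":255}]'

```text
time_s: 10.35
eef_pos: [0.5307, -0.2707, 0.1344]
eef_rot: [-2.219, -1.501, 0.404]
wrist_force: [-0.3, -0.4, -2.2]
width: 0.639
grip_force: 65.0
```

Run:
```python
from h import *
o=manip.get_obs();T=R.from_rotvec(o["eef_rot"]);print((T.inv().apply(o["wrist_force"])).round(1),o["ft_torque"].round(2),o["grip_force"])
d0=np.array([.48,-.2492,.2228]);print("moved in tool",(T.inv().apply(o["eef_pos"]-d0)*1e3).round(2))
im,d=get_image("wrist");P=toolcloud(d)
S=P[80:190,270:380].reshape(-1,3)
pl=P[85:100,290:360].reshape(-1,3);print("plate top",np.median(pl[:,2]))
k=S[(S[:,2]>-.043)&(S[:,2]<-.018)&(abs(S[:,0]-.0645)<.007)];h=np.histogram(k[:,2],8);print(h[0],h[1].round(4))
```

```text
[-0.5  1.1  2. ] [-0.17 -0.36 -0.  ] 64.99469876289368
moved in tool [-0.98 91.91 48.9 ]
plate top -0.0440962471623353
[223 446 183  48   8   3   0   2] [-0.043  -0.04   -0.037  -0.034  -0.031  -0.028  -0.025  -0.022  -0.0189]
```

>>> jog_arm --deltas '[{"dr":[0,0,0],"translation":[0,0,6],"grip":255},{"dr":[0,0,0],"translation":[0,0,12],"grip":255},{"dr":[0,0,0],"translation":[0,0,18],"grip":255},{"dr":[0,0,0],"translation":[0,0,24],"grip":255},{"dr":[0,0,0],"translation":[0,0,30],"grip":255}]'

```text
time_s: 10.82
eef_pos: [0.5165, -0.265, 0.108]
eef_rot: [-2.219, -1.5, 0.404]
wrist_force: [0.5, 0.5, -2.5]
width: 0.635
grip_force: 65.0
```

>>> jog_arm --deltas '[{"dr":[0,0,0],"translation":[0,0,2],"grip":255},{"dr":[0,0,0],"translation":[0,0,4],"grip":255},{"dr":[0,0,0],"translation":[0,0,6],"grip":255},{"dr":[0,0,0],"translation":[0,0,7],"grip":255}]'

```text
time_s: 11.15
eef_pos: [0.5136, -0.2639, 0.1026]
eef_rot: [-2.219, -1.501, 0.404]
wrist_force: [-0.2, 0.2, -2.5]
width: 0.637
grip_force: 64.9
```

>>> jog_arm --deltas '[{"dr":[0,0,0],"translation":[0,0,1],"grip":255},{"dr":[0,0,0],"translation":[0,0,2],"grip":255}]'

```text
time_s: 11.32
eef_pos: [0.5128, -0.2635, 0.101]
eef_rot: [-2.219, -1.501, 0.404]
wrist_force: [0.1, 0.5, -3.6]
width: 0.639
grip_force: 64.9
```

Run:
```python
from h import *
o=manip.get_obs();T=R.from_rotvec(o["eef_rot"]);print((T.inv().apply(o["wrist_force"])).round(1),o["ft_torque"].round(2),o["grip_force"])
d0=np.array([.48,-.2492,.2228]);print("moved in tool",(T.inv().apply(o["eef_pos"]-d0)*1e3).round(2))
```

```text
[0.5 1.7 3.2] [-0.15 -0.41 -0.01] 64.89492416381836
moved in tool [-1.01 91.93 87.56]
```

>>> jog_arm --deltas '[{"dr":[0,0,0],"translation":[0,0,1],"grip":255},{"dr":[0,0,0],"translation":[0,0,2],"grip":255},{"dr":[0,0,0],"translation":[0,0,2],"grip":255}]'

```text
time_s: 11.57
eef_pos: [0.5117, -0.2631, 0.099]
eef_rot: [-2.219, -1.501, 0.404]
wrist_force: [-0.4, 0.8, -2.1]
width: 0.638
grip_force: 64.9
```

>>> jog_arm --deltas '[{"dr":[0,0,0],"translation":[0,0,0.5],"grip":255},{"dr":[0,0,0],"translation":[0,0,1],"grip":255},{"dr":[0,0,0],"translation":[0,0,1],"grip":255}]'

```text
time_s: 11.82
eef_pos: [0.5116, -0.2631, 0.0988]
eef_rot: [-2.22, -1.501, 0.403]
wrist_force: [1.8, -0.0, 1.4]
width: 0.636
grip_force: 65.4
```

>>> jog_arm --deltas '[{"dr":[0,0,0],"translation":[0,0,1],"grip":255},{"dr":[0,0,0],"translation":[0,0,1],"grip":150},{"dr":[0,0,0],"translation":[0,0,0],"grip":60},{"dr":[0,0,0],"translation":[0,0,0],"grip":0},{"dr":[0,0,0],"translation":[0,0,0],"grip":0}]'

```text
time_s: 12.23
eef_pos: [0.5112, -0.2629, 0.0982]
eef_rot: [-2.219, -1.5, 0.404]
wrist_force: [-0.6, 0.4, -0.8]
width: 0.995
grip_force: 0.0
```

>>> jog_arm --deltas '[{"dr":[0,0,0],"translation":[0,0,0],"grip":0},{"dr":[0,0,0],"translation":[0,0,-5],"grip":0},{"dr":[0,0,0],"translation":[0,0,-25],"grip":0},{"dr":[0,0,0],"translation":[0,0,-60],"grip":0},{"dr":[0,0,0],"translation":[0,0,-100],"grip":0}]'

```text
time_s: 12.65
eef_pos: [0.5576, -0.2813, 0.1854]
eef_rot: [-2.217, -1.499, 0.405]
wrist_force: [0.4, -0.5, 1.5]
width: 0.999
grip_force: 0.0
```

Run:
```python
from h import *
o=manip.get_obs();T=R.from_rotvec(o["eef_rot"])
im,d=get_image("wrist");P=toolcloud(d);cv2.imwrite("w6.png",im[:,:,::-1]);np.save("w6.npy",d)
pl=P[60:240,250:390].reshape(-1,3);print("z hist in tool",np.round(np.percentile(pl[:,2],[2,10,30,50,70,90]),4))
d0=np.array([.48,-.2492,.2228]);n=T.as_matrix()[:,2];m=(T.inv().apply(o["eef_pos"]-d0)*1e3);print("moved",m.round(2),"expected frame top z (m)",(.0599-.014-m[2]/1e3).round(4))
plan([pose((.50,-.12,.25),40,10),pose((.501,.0165,.10),-3.6)],mm=170,deg=28)
```

```text
z hist in tool [0.054  0.0551 0.0564 0.1401 0.1804 0.2625]
moved [-0.9  91.38 -9.94] expected frame top z (m) 0.0558
t 12.7 at [ 0.5618 -0.2832  0.1941]
dr [-9.51, 4.82, 13.29] tr [64.2, -65.2, 4.6]
dr [-9.51, 4.83, 13.3] tr [47.3, -78.4, -2.7]
 -- at [ 0.5  -0.12  0.25]
dr [-4.76, 1.9, 21.74] tr [44.3, -38.2, 82.9]
dr [-4.75, 1.9, 21.75] tr [23.0, -57.9, 79.9]
 -- at [0.501  0.0165 0.1   ]
```

>>> jog_arm --deltas '[{"dr":[-1.9,1,2.7],"translation":[13,-13,1],"grip":0},{"dr":[-3.8,1.9,5.3],"translation":[26,-26,2],"grip":0},{"dr":[-5.7,2.9,8],"translation":[38,-39,3],"grip":0},{"dr":[-7.6,3.9,10.6],"translation":[51,-52,4],"grip":0},{"dr":[-9.5,4.8,13.3],"translation":[64,-65,5],"grip":0}]'

```text
time_s: 13.12
eef_pos: [0.5268, -0.1996, 0.2135]
eef_rot: [-2.522, -1.276, 0.258]
wrist_force: [0.6, 0.2, -0.2]
width: 1.0
grip_force: 0.0
```

>>> jog_arm --deltas '[{"dr":[-1.9,1,2.7],"translation":[9,-16,-1],"grip":0},{"dr":[-3.8,1.9,5.3],"translation":[19,-31,-1],"grip":0},{"dr":[-5.7,2.9,8],"translation":[28,-47,-2],"grip":0},{"dr":[-7.6,3.9,10.6],"translation":[38,-63,-2],"grip":0},{"dr":[-9.5,4.8,13.3],"translation":[47,-78,-3],"grip":0}]'

```text
time_s: 13.53
eef_pos: [0.4963, -0.1185, 0.2424]
eef_rot: [-2.792, -1.012, 0.098]
wrist_force: [0.0, -0.2, -0.7]
width: 0.999
grip_force: 0.0
```

Run:
```python
from h import *
plan([pose((.501,.0165,.10),-3.6)],mm=170,deg=28)
```

```text
t 13.5333 at [ 0.4963 -0.1185  0.2424]
dr [-4.94, 2.1, 21.66] tr [45.3, -36.6, 79.0]
dr [-4.95, 2.1, 21.66] tr [24.7, -56.7, 76.2]
 -- at [0.501  0.0165 0.1   ]
```

>>> jog_arm --deltas '[{"dr":[-1,0.4,4.3],"translation":[9,-7,16],"grip":0},{"dr":[-2,0.8,8.7],"translation":[18,-15,32],"grip":0},{"dr":[-3,1.3,13],"translation":[27,-22,47],"grip":0},{"dr":[-4,1.7,17.3],"translation":[36,-29,63],"grip":0},{"dr":[-4.9,2.1,21.7],"translation":[45,-37,79],"grip":0}]'

```text
time_s: 13.95
eef_pos: [0.4983, -0.0511, 0.1706]
eef_rot: [-3.016, -0.477, 0.053]
wrist_force: [0.6, 0.3, -0.4]
width: 1.002
grip_force: 0.0
```

>>> jog_arm --deltas '[{"dr":[-1,0.4,4.3],"translation":[5,-11,15],"grip":0},{"dr":[-2,0.8,8.7],"translation":[10,-23,30],"grip":0},{"dr":[-3,1.3,13],"translation":[15,-34,46],"grip":0},{"dr":[-4,1.7,17.3],"translation":[20,-45,61],"grip":0},{"dr":[-4.9,2.1,21.7],"translation":[25,-57,76],"grip":0}]'

```text
time_s: 14.37
eef_pos: [0.5007, 0.0169, 0.0996]
eef_rot: [-3.139, 0.103, 0.002]
wrist_force: [0.4, -0.8, 0.1]
width: 0.999
grip_force: 0.0
```

>>> jog_arm --deltas '[{"dr":[0,0,0],"translation":[0,0,0],"grip":0},{"dr":[0,0,0],"translation":[0,0,0],"grip":0}]'

```text
time_s: 14.53
eef_pos: [0.5005, 0.0168, 0.0999]
eef_rot: [-3.138, 0.092, 0.005]
wrist_force: [0.2, -0.4, -0.2]
width: 1.004
grip_force: 0.0
```

Run:
```python
from h import *
plan([pose((.501,.0165,.10),-3.6)],mm=170,deg=28)
im,d=get_image("wrist");cv2.imwrite("pics/w7.png",im[:,:,::-1]);np.save("w7.npy",d)
P=toolcloud(d);o=manip.get_obs();W=R.from_rotvec(o["eef_rot"]).apply(P.reshape(-1,3))+o["eef_pos"];z=W[:,2].reshape(400,640)
m=cv2.medianBlur(((z>.008)&(z<.02)).astype(np.uint8),5);n,l,s,c=cv2.connectedComponentsWithStats(m);k=l[120,320];print("lab",k,s[k],c[k])
print(np.median(z[l==k]))
```

```text
t 14.5333 at [0.5005 0.0168 0.0999]
dr [-0.12, 0.19, 0.23] tr [0.5, 0.2, -0.1]
 -- at [0.501  0.0165 0.1   ]
lab 0 [     0      0    640    400 224141] [312.45167105 202.71535328]
0.0013959515730582878
```

View pics/w7.png

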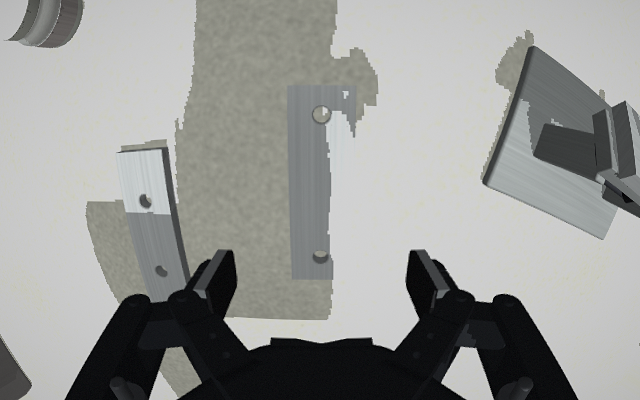

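The cover's holes are at (321,114) and (320,256), wide-spaced, so this is the right plate. The spare is at left.

Run:
```python
from h import *
p=plane("wrist",[(321,114),(320,256)],.013)
d=p[0]-p[1];y=np.degrees(np.arctan2(d[1],d[0]));print(p.mean(0).round(4),np.linalg.norm(d),y)
plan([pose((*p.mean(0)[:2],-.030),y)],mm=170)
```

```text
[0.5005 0.0174 0.013 ] 0.13047118720343348 -3.8292395303053577
t 14.5833 at [0.5009 0.0162 0.1005]
dr [-0.13, 0.12, 0.44] tr [-0.1, -0.8, 130.5]
 -- at [ 0.5006  0.0173 -0.03  ]
```

>>> jog_arm --deltas '[{"dr":[-0.1,0.1,0.4],"translation":[0,-0.8,40],"grip":0},{"dr":[-0.1,0.1,0.4],"translation":[0,-0.8,75],"grip":0},{"dr":[-0.1,0.1,0.4],"translation":[0,-0.8,105],"grip":0},{"dr":[-0.1,0.1,0.4],"translation":[0,-0.8,123],"grip":0},{"dr":[-0.1,0.1,0.4],"translation":[0,-0.8,131],"grip":0}]'

```text
time_s: 15.0
eef_pos: [0.4997, 0.0166, -0.0328]
eef_rot: [-3.139, 0.107, 0.005]
wrist_force: [1.0, -0.7, -0.4]
width: 1.001
grip_force: 0.0
```

>>> jog_arm --deltas '[{"dr":[0,0,0],"translation":[0,0,0],"grip":0},{"dr":[0,0,0],"translation":[0,0,0],"grip":0}]'

```text
time_s: 15.17
eef_pos: [0.5012, 0.0169, -0.03]
eef_rot: [-3.139, 0.108, -0.001]
wrist_force: [-0.8, -0.8, -0.2]
width: 0.997
grip_force: 0.0
```

>>> jog_arm --deltas '[{"dr":[0,0,0],"translation":[0,0,0],"grip":255},{"dr":[0,0,0],"translation":[0,0,0],"grip":255},{"dr":[0,0,0],"translation":[0,0,0],"grip":255},{"dr":[0,0,0],"translation":[0,0,0],"grip":255},{"dr":[0,0,0],"translation":[0,0,0],"grip":255}]' --squeeze 65

```text
time_s: 15.58
eef_pos: [0.5012, 0.0173, -0.0296]
eef_rot: [-3.14, 0.108, -0.003]
wrist_force: [-3.8, -2.0, 12.1]
width: 0.638
grip_force: 68.1
```

Run:
```python
from h import *
A=(np.array([.48,-.2495,.2235]),R.from_rotvec([-2.219,-1.4985,.404]))
plan([pose((.501,.017,.10),-3.8),pose((.47,-.08,.22),30,12),A],mm=170,deg=28)
```

```text
t 15.5833 at [ 0.5012  0.0173 -0.0296]
dr [-0.01, -0.09, -0.13] tr [0.0, 0.3, -129.6]
 -- at [0.501 0.017 0.1  ]
dr [5.83, -1.77, -16.84] tr [-12.2, 49.4, -60.0]
dr [5.82, -1.77, -16.83] tr [-27.1, 37.3, -63.8]
 -- at [ 0.47 -0.08  0.22]
dr [8.72, -6.89, -17.83] tr [-38.0, 73.9, -17.5]
dr [8.72, -6.88, -17.83] tr [-60.7, 55.3, -21.4]
 -- at [ 0.48   -0.2495  0.2235]
```

>>> jog_arm --deltas '[{"dr":[0,0,0],"translation":[0,0,-15],"grip":255},{"dr":[0,0,0],"translation":[0,0,-45],"grip":255},{"dr":[0,0,0],"translation":[0,0,-80],"grip":255},{"dr":[0,0,0],"translation":[0,0,-110],"grip":255},{"dr":[0,0,0],"translation":[0,0,-130],"grip":255}]'

```text
time_s: 16.0
eef_pos: [0.501, 0.0174, 0.1023]
eef_rot: [-3.139, 0.108, -0.004]
wrist_force: [0.5, -0.5, -3.2]
width: 0.638
grip_force: 71.9
```

>>> jog_arm --deltas '[{"dr":[1.2,-0.4,-3.4],"translation":[-2,10,-12],"grip":255},{"dr":[2.3,-0.7,-6.7],"translation":[-5,20,-24],"grip":255},{"dr":[3.5,-1.1,-10.1],"translation":[-7,30,-36],"grip":255},{"dr":[4.6,-1.4,-13.5],"translation":[-10,40,-48],"grip":255},{"dr":[5.8,-1.8,-16.8],"translation":[-12,49,-60],"grip":255}]'

```text
time_s: 16.42
eef_pos: [0.4845, -0.0311, 0.1598]
eef_rot: [-3.018, -0.346, 0.043]
wrist_force: [-0.5, 0.7, -4.7]
width: 0.636
grip_force: 71.8
```

>>> jog_arm --deltas '[{"dr":[1.2,-0.4,-3.4],"translation":[-5,7,-13],"grip":255},{"dr":[2.3,-0.7,-6.7],"translation":[-11,15,-26],"grip":255},{"dr":[3.5,-1.1,-10.1],"translation":[-16,22,-38],"grip":255},{"dr":[4.6,-1.4,-13.5],"translation":[-22,30,-51],"grip":255},{"dr":[5.8,-1.8,-16.8],"translation":[-27,37,-64],"grip":255}]'

```text
time_s: 16.83
eef_pos: [0.4689, -0.0794, 0.22]
eef_rot: [-2.838, -0.759, 0.082]
wrist_force: [1.1, 0.4, -3.8]
width: 0.634
grip_force: 71.8
```

>>> jog_arm --deltas '[{"dr":[1.7,-1.4,-3.6],"translation":[-8,15,-4],"grip":255},{"dr":[3.5,-2.8,-7.1],"translation":[-15,30,-7],"grip":255},{"dr":[5.2,-4.1,-10.7],"translation":[-23,44,-11],"grip":255},{"dr":[7,-5.5,-14.3],"translation":[-30,59,-14],"grip":255},{"dr":[8.7,-6.9,-17.8],"translation":[-38,74,-17.5],"grip":255}]'

```text
time_s: 17.25
eef_pos: [0.4741, -0.1646, 0.2212]
eef_rot: [-2.557, -1.157, 0.254]
wrist_force: [0.9, -0.0, -4.0]
width: 0.635
grip_force: 71.8
```

Run:
```python
from h import *
o=manip.get_obs();print(o["width"],o["grip_force"])
A=(np.array([.48,-.2495,.2235]),R.from_rotvec([-2.219,-1.4985,.404]))
plan([A],mm=170,deg=28)
```

```text
0.6347611082242037 71.8188464641571
t 17.25 at [ 0.4741 -0.1646  0.2212]
dr [8.6, -6.84, -17.91] tr [-60.3, 55.9, -22.3]
 -- at [ 0.48   -0.2495  0.2235]
```

>>> jog_arm --deltas '[{"dr":[1.7,-1.4,-3.6],"translation":[-12,11,-4],"grip":255},{"dr":[3.5,-2.8,-7.1],"translation":[-24,22,-9],"grip":255},{"dr":[5.2,-4.1,-10.7],"translation":[-36,33,-13],"grip":255},{"dr":[7,-5.5,-14.3],"translation":[-48,45,-18],"grip":255},{"dr":[8.6,-6.8,-17.9],"translation":[-60,56,-22],"grip":255}]'

```text
time_s: 17.67
eef_pos: [0.48, -0.2494, 0.2232]
eef_rot: [-2.219, -1.498, 0.403]
wrist_force: [0.9, 0.4, -3.3]
width: 0.639
grip_force: 71.9
```

>>> jog_arm --deltas '[{"dr":[0,0,0],"translation":[0,0,0],"grip":255},{"dr":[0,0,0],"translation":[0,0,0],"grip":255},{"dr":[0,0,0],"translation":[0,0,0],"grip":255}]'

```text
time_s: 17.92
eef_pos: [0.48, -0.248, 0.2231]
eef_rot: [-2.224, -1.494, 0.402]
wrist_force: [-0.1, 0.1, -3.6]
width: 0.634
grip_force: 71.9
```

Run:
```python
from h import *
o=manip.get_obs();T=R.from_rotvec(o["eef_rot"])
A=(np.array([.48,-.2492,.2228]),R.from_rotvec([-2.219,-1.498,.404]));plan([A])
im,d=get_image("wrist");cv2.imwrite("w8.png",im[:,:,::-1]);P=toolcloud(d)
def fit(S):
    w=np.ones(len(S),bool);M=np.c_[S[:,:2],np.ones(len(S))]
    for _ in range(15):
        c=np.linalg.lstsq(M[w],S[w,2],rcond=None)[0];w=abs(M@c-S[:,2])<.0015
    return c
pl=P[85:180,265:380].reshape(-1,3);c=fit(pl[(pl[:,2]>-.06)&(pl[:,2]<-.02)]);print("plate plane",c.round(4))
L=(P[...,2]-P[...,:2]@c[:2]-c[2]); near=(abs(L)<.003)
for row in (85,105,165,180):
    k=np.nonzero(near[row,200:420])[0]+200;print(row,P[row,k[0]].round(4),P[row,k[-1]].round(4))
q=np.zeros((400,640),np.uint8);q[95:170,285:358]=(L[95:170,285:358]>.016)
cn=max(cv2.findContours(q,0,1)[0],key=cv2.contourArea);e=cv2.minEnclosingCircle(cn)
og,dd=rays("wrist",[e[0]]);og=T.inv().apply(og-o["eef_pos"]);dd=T.inv().apply(dd);print("hole",e,(og+dd*((c[2]-og[2])/dd[:,2])).round(4))
# frame top around pins & pins
S=P[60:320,400:540];z=S[...,2]
fr=S[(z>.035)&(z<.055)].reshape(-1,3);cf=fit(fr);print("frame plane",cf.round(4),len(fr))
h=cf[2]+S[...,:2]@cf[:2]-z
for nm,xs in dict(p1=(.045,.085),p2=(-.085,-.045)).items():
    for lo,hi in((.008,.03),(.0335,.04)):
        k=S[(h>lo)&(h<hi)&(S[...,0]>xs[0])&(S[...,0]<xs[1])&(S[...,1]>.08)&(S[...,1]<.105)]
        if len(k):print(nm,lo,len(k),np.percentile(k,1,axis=0).round(4),np.percentile(k,99,axis=0).round(4))
```

```text
t 17.9167 at [ 0.48   -0.248   0.2231]
dr [0.12, -0.1, -0.22] tr [-1.1, 0.5, 0.0]
 -- at [ 0.48   -0.2492  0.2228]
plate plane [ 0.0009  0.0005 -0.0435]
85 [ 0.0848 -0.0289 -0.0443] [ 0.0849  0.0268 -0.0427]
105 [ 0.0766 -0.0282 -0.0447] [ 0.0766  0.0268 -0.0438]
165 [ 0.0515 -0.029  -0.0436] [ 0.0516  0.0264 -0.0442]
180 [ 0.045  -0.0289 -0.0438] [ 0.0453  0.0261 -0.045 ]
hole ((320.72222900390625, 130.27777099609375), 16.025726318359375) [[ 0.0658 -0.0011 -0.0435]]
frame plane [0.0021 0.0007 0.046 ] 9638
p1 0.008 218 [0.0584 0.0843 0.0165] [0.0695 0.0905 0.0378]
p1 0.0335 190 [0.0586 0.0851 0.0088] [0.0695 0.0956 0.0127]
p2 0.008 156 [-0.0637  0.0862  0.0186] [-0.0599  0.0972  0.0377]
```

>>> jog_arm --deltas '[{"dr":[0,0,-0.4],"translation":[-1.5,30,0],"grip":255},{"dr":[0,0,-0.4],"translation":[-1.5,60,0],"grip":255},{"dr":[0,0,-0.4],"translation":[-1.5,80,5],"grip":255},{"dr":[0,0,-0.4],"translation":[-1.5,92,18],"grip":255},{"dr":[0,0,-0.4],"translation":[-1.5,92,30],"grip":255}]'

```text
time_s: 18.38
eef_pos: [0.5397, -0.2738, 0.1484]
eef_rot: [-2.216, -1.502, 0.401]
wrist_force: [-0.3, -0.5, -4.4]
width: 0.635
grip_force: 71.9
```

>>> jog_arm --deltas '[{"dr":[0,0,0],"translation":[0,0,0],"grip":255},{"dr":[0,0,0],"translation":[0,0,0],"grip":255},{"dr":[0,0,0],"translation":[0,0,0],"grip":255},{"dr":[0,0,0],"translation":[0,0,0],"grip":255}]'

```text
time_s: 18.72
eef_pos: [0.5396, -0.2744, 0.1525]
eef_rot: [-2.219, -1.503, 0.399]
wrist_force: [-0.0, -0.2, -2.8]
width: 0.63
grip_force: 71.9
```

Run:
```python
from h import *
o=manip.get_obs();T=R.from_rotvec(o["eef_rot"])
H=(np.array([.5112,-.2629,.0982]),R.from_rotvec([-2.219,-1.5,.404]));plan([H])
im,d=get_image("wrist");P=toolcloud(d)
S=P[80:190,270:380].reshape(-1,3);k=S[(S[:,2]>-.028)&(S[:,2]<-.005)];print("pin seen",len(k),k.mean(0).round(4),k.min(0).round(4),k.max(0).round(4))
t=k[k[:,2]<k[:,2].min()+.0012];print("tip",len(t),t.mean(0).round(4))
```

```text
t 18.7167 at [ 0.5396 -0.2744  0.1525]
dr [0.17, -0.11, 0.15] tr [-0.0, 0.5, 62.3]
 -- at [ 0.5112 -0.2629  0.0982]
pin seen 381 [ 0.0652 -0.0004 -0.0175] [ 0.0599 -0.0058 -0.0204] [ 0.0705  0.0056 -0.0145]
tip 26 [ 0.0654 -0.0007 -0.0194]
```

>>> jog_arm --deltas '[{"dr":[0,0,0],"translation":[0,0.5,3],"grip":255},{"dr":[0,0,0],"translation":[0,0.5,7],"grip":255},{"dr":[0,0,0],"translation":[0,0.5,10],"grip":255},{"dr":[0,0,0],"translation":[0,0.5,13],"grip":255},{"dr":[0,0,0],"translation":[0,0.5,16],"grip":255}]'

```text
time_s: 19.18
eef_pos: [0.5321, -0.2713, 0.1365]
eef_rot: [-2.217, -1.502, 0.4]
wrist_force: [0.3, 0.2, -3.0]
width: 0.634
grip_force: 72.0
```

>>> jog_arm --deltas '[{"dr":[0,0,0],"translation":[0,0,2],"grip":255},{"dr":[0,0,0],"translation":[0,0,4],"grip":255}]'

```text
time_s: 19.35
eef_pos: [0.5303, -0.2706, 0.1333]
eef_rot: [-2.217, -1.502, 0.4]
wrist_force: [0.7, 0.6, -2.7]
width: 0.632
grip_force: 72.0
```

>>> jog_arm --deltas '[{"dr":[0,0,0],"translation":[0,0,5],"grip":255},{"dr":[0,0,0],"translation":[0,0,10],"grip":255},{"dr":[0,0,0],"translation":[0,0,15],"grip":255},{"dr":[0,0,0],"translation":[0,0,19],"grip":255},{"dr":[0,0,0],"translation":[0,0,22],"grip":255}]'

```text
time_s: 19.77
eef_pos: [0.5198, -0.2664, 0.1138]
eef_rot: [-2.216, -1.502, 0.401]
wrist_force: [0.3, 0.8, -3.0]
width: 0.635
grip_force: 72.1
```

>>> jog_arm --deltas '[{"dr":[0,0,0],"translation":[0,0,1],"grip":255},{"dr":[0,0,0],"translation":[0,0,2],"grip":255},{"dr":[0,0,0],"translation":[0,0,2],"grip":255}]'

```text
time_s: 20.02
eef_pos: [0.5193, -0.2662, 0.1126]
eef_rot: [-2.217, -1.502, 0.4]
wrist_force: [-0.7, 0.5, -3.3]
width: 0.639
grip_force: 72.0
```

Run:
```python
from h import *
o=manip.get_obs();T=R.from_rotvec(o["eef_rot"]);print((T.inv().apply(o["wrist_force"])).round(1))
H=(np.array([.5112,-.2629,.0982]),R.from_rotvec([-2.219,-1.5,.404]));plan([H])
```

```text
[0.2 0.9 3.3]
t 20.0167 at [ 0.5193 -0.2662  0.1126]
dr [0.04, -0.12, 0.17] tr [0.0, -0.3, 16.9]
 -- at [ 0.5112 -0.2629  0.0982]
```

About 3 mm to go.

>>> jog_arm --deltas '[{"dr":[0,0,0],"translation":[0,0,0.7],"grip":255},{"dr":[0,0,0],"translation":[0,0,1.5],"grip":255},{"dr":[0,0,0],"translation":[0,0,2.2],"grip":255},{"dr":[0,0,0],"translation":[0,0,2.5],"grip":255}]'

```text
time_s: 20.35
eef_pos: [0.5187, -0.2659, 0.1113]
eef_rot: [-2.218, -1.503, 0.399]
wrist_force: [5.5, -1.4, 6.1]
width: 0.633
grip_force: 73.3
```

>>> jog_arm --deltas '[{"dr":[0,0,0],"translation":[0,0,0.5],"grip":255},{"dr":[0,0,0],"translation":[0,0,1],"grip":255},{"dr":[0,0,0],"translation":[0,0,1],"grip":255}]'

```text
time_s: 20.6
eef_pos: [0.5187, -0.266, 0.1113]
eef_rot: [-2.22, -1.504, 0.398]
wrist_force: [8.3, -2.6, 10.4]
width: 0.638
grip_force: 73.7
```

>>> jog_arm --deltas '[{"dr":[0,0,0],"translation":[0,0,0],"grip":150},{"dr":[0,0,0],"translation":[0,0,-1],"grip":60},{"dr":[0,0,0],"translation":[0,0,-1],"grip":0},{"dr":[0,0,0],"translation":[0,0,-1],"grip":0},{"dr":[0,0,0],"translation":[0,0,-1],"grip":0}]'

```text
time_s: 21.02
eef_pos: [0.5179, -0.2657, 0.1102]
eef_rot: [-2.216, -1.502, 0.401]
wrist_force: [0.1, -0.3, -0.5]
width: 1.002
grip_force: 0.0
```

>>> jog_arm --deltas '[{"dr":[0,0,0],"translation":[0,0,0],"grip":0},{"dr":[0,0,0],"translation":[0,0,-5],"grip":0},{"dr":[0,0,0],"translation":[0,0,-25],"grip":0},{"dr":[0,0,0],"translation":[0,0,-60],"grip":0},{"dr":[0,0,0],"translation":[0,0,-95],"grip":0}]'

```text
time_s: 21.43
eef_pos: [0.5623, -0.2835, 0.1939]
eef_rot: [-2.216, -1.501, 0.401]
wrist_force: [0.1, 0.0, 1.7]
width: 1.002
grip_force: 0.0
```

>>> jog_arm --deltas '[{"dr":[0,0,0],"translation":[0,0,0],"grip":0},{"dr":[0,0,0],"translation":[0,0,0],"grip":0},{"dr":[0,0,0],"translation":[0,0,0],"grip":0}]'

```text
time_s: 21.68
eef_pos: [0.562, -0.2834, 0.1921]
eef_rot: [-2.216, -1.502, 0.401]
wrist_force: [-0.7, -1.0, -0.5]
width: 0.998
grip_force: 0.0
```

Run:
```python
from h import *
o=manip.get_obs();T=R.from_rotvec(o["eef_rot"])
im,d=get_image("wrist");P=toolcloud(d);cv2.imwrite("pics/w9.png",im[:,:,::-1])
W=T.apply(P.reshape(-1,3))+o["eef_pos"]
n=np.array([.4646,-.1849,.866]);B=np.array([.5234,-.2670,.125]);b=np.array([.370,.929,0])
h=((W-B)@n*1e3);y=(W-B)@b;x=(W-B)@np.cross(b,n)
for lo in(-.085,-.04,0,.04,.075):
    k=(abs(y-lo)<.008)&(abs(x)<.02)&(h>10)&(h<34);print("y",lo,k.sum(),"cover top height mm",np.median(h[k]).round(2) if k.any() else None)
k=(h>24)&(h<31)&(abs(x)<.05)&(abs(y)<.12);print("x extent",np.percentile(x[k],[1,99]).round(4),"y",np.percentile(y[k],[1,99]).round(4))
k=(h>35)&(h<56)&(abs(x)<.012)&(abs(abs(y)-.065)<.01);print("pin top",np.percentile(h[k],98) if k.any() else None)
```

```text
y -0.085 510 cover top height mm 29.17
y -0.04 880 cover top height mm 29.33
y 0 1063 cover top height mm 29.3
y 0.04 1228 cover top height mm 29.3
y 0.075 1206 cover top height mm 29.37
x extent [-0.0252  0.0296] y [-0.0887  0.0876]
pin top 52.1309866167102
```

View pics/w9.png

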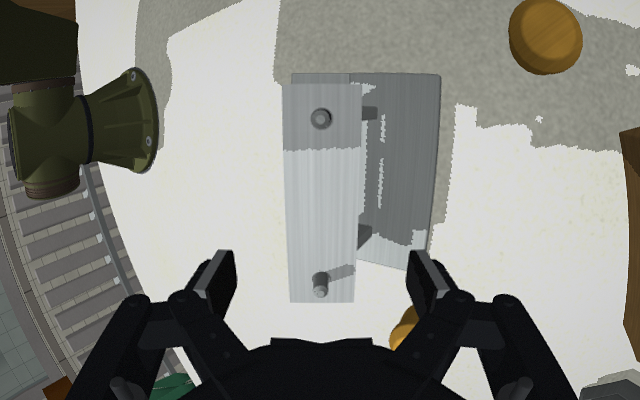

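The cover lies flat, with both pins projecting through it at (321,118) and (320,286). Its top is about 22 mm below the pin tips along its whole length, which is what fully home gives.

```bash
python3 -c "
from bench import manip
print(manip.sign_off())"
```

```text
the job is handed in; nothing more can be done
None
```

The frame and then the cover are threaded on both pins, fully home and released, nothing else was touched as far as I could see, and the job was handed in at about 22 s; the hand-in gave no verdict.

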